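# Tip the tea carton into its bay on the serving board

## Robot

A 7-joint arm with a two-finger parallel gripper is mounted at the origin on the work surface. World frame = base frame: x ahead of the robot, y to its left, z up, the work surface at z = 0. Lengths are in mm, angles in rad, forces in N, time in s.
With the tool pointing down it reaches from about 400 to 900 mm from the base axis. Payload 5.5 kg.
Tool frame: the origin (TCP) lies between the finger pads; the fingertips stand 22 mm ahead of it and the grasp point (between the pads) lies 3 mm ahead of it (r.tcp_to_tips is the distance from the TCP to the fingertips, in mm); x points along the fingers, y is the direction in which the jaws open and shut, and the axes are right-handed (so a half turn about x gives the same grasp; the last joint's range is limited). The gripper opens to 92 mm and grips with 3 to 60 N. Pads are 19 mm wide; open, the fingers measure 130 mm over their backs; the gripper's body (75 mm by 190 mm) begins 47 mm behind the grasp point.
Start: joints at [1.401, 0.501, -0.427, 1.55, 0.221, 1.138, -0.21], TCP at [272.65, -590.052, 248.729] pointing down, gripper open.
Joint ranges: [-2.88, 2.88], [-0.31, 2.03], [-1.54, 1.56], [0.2, 2.42], [-1.41, 4.55], [0.19, 2.02], [-2.57, 2.57]. Speed limits (rad/s): [2.57, 2.57, 3.14, 3.14, 3.14, 3.14, 3.14].

## Interface

Orientations are given as a unit quaternion [x, y, z, w].
In Python, from plant import r gives the robot as it stands.
- The arm moves only by the tool apply_moves, never from a script. Its argument "motion" is a list of rows, each an object of numbers: "hand": the finger opening in cm, from 0 to 9.18; "dx", "dy", "dz": the shift along the tool's x, y, z in cm; "roll": the turn about the tool's x in degrees. In form: [{"hand": .., "dx": .., "dy": .., "dz": .., "roll": ..}, ...]. A call has 1 to 10 rows; each row shifts and turns the commanded pose from where the row before left it, along the tool's axes as they then stand; what a row does not reach is not made up. A row lasts 1/10 s, in which the tool goes at most 50 mm and 8.59 degrees, less where a joint would pass 70% of its speed; a pose out of reach is approached as far as the arm can. A call with a gripper value outside its range is refused whole. The fingers move at their own pace and stop on an object; "newtons" is the grip in N (left out, the last holds). Time passes only in rows, so rows that do not move let the fingers close. It gives the time, the measured TCP pose, the force and the opening at its end, in the units of the state.
- r.read_state(): the state, without advancing time (a new reading comes with each control period).
- r.read_camera(name): name is "scene" or "top" or "wrist"; returns a dict with "color" (384x512x3 uint8, blue, green, red), "z_map" (384x512 float32, mm along the optical axis (not along the pixel's ray), 0 where there is no reading), "intrinsics" (3x3 intrinsics, pixels), "world_from_camera" (4x4, takes a point from camera to world coordinates). Camera axes: x right, y up, looking along -z (the intrinsics and any distortion apply to the point x, -y, -z); pixel columns grow to the right and rows downward; lengths in mm; the calibration is good to about 2 mm. The wrist camera is an equidistant fisheye: a pixel r from the principal point sees the ray r / f radians off the axis. A picture is of the moment at which its call begins.
- r.job_done(): hands the job in, once; it reports no verdict.
Trained networks look in the newest picture that a camera, given by its name, has taken for a name from the list of things; names that differ only in an ending like _2 or _b are one class to them, and where a whole thing is asked for, a point or a joint stands for the part that bears it (a point fixed in the world has none). Each returns a list of dicts, best first, with "score" (0 to 1); they miss things now and then, are a little off and sometimes report something else, mostly with a low value. They report only what shows in the picture. A call takes as long as a camera call. They do not tell look-alikes from the thing itself.
- r.find_in(query, camera): "position" ([column, row] in pixels, amid what is visible of it).
- r.outline_of(query, camera): "region" (384x512 bool, what is visible of it) and "position" ([column, row] in pixels, amid what is visible of it).
The state is a dict: "t": time; "joint_positions": joint angles; "joint_velocities": joint speeds; "tau": joint torques, N m; "tcp_pos": TCP position; "orientation": TCP orientation; "contact_force": force on the tool from outside, world axes, zero at the start; "torque": the same for the moment, N m; "width": finger opening in mm.
Only numpy, scipy, OpenCV 4.12 (cv2) and the standard library are available. Lean on these libraries where they do the work, as an engineer would, in place of code of your own. Each camera call takes 0.05 s, during which the arm holds its last target. There are 200 camera calls.

## Task

Push the standing tea carton over by pressing near its top, so that it falls onto its back, dispensing slot facing up, inside the pale outline on the walnut serving board. Then push the lying carton along the board until its top end sits squarely against the low rail at the end of the outline, and back away. Only push it, never pick it up, and leave the cups, teapot and caddy where they stand.

Things in the scene. Friction and masses are not known exactly. Their poses are not given: they have to be found in the camera images.
- board: fixed walnut serving board, 480 (x) by 320 (y) by 18 mm; origin at the centre of its underside, top 18 mm higher. Flush pale lines 4 mm wide, centred at x = -142 and y = +-72 mm, outline the bay (230 by 144 mm); its fourth side, x = +90 mm, is the low rail. At the start the carton stands at the bay's open end, across or just inside the line at x = -142 mm
- rail_face (a point): point on the board's top surface at the middle of the rail's face that looks into the bay; axes as the board's: +x points out of the bay through the rail, z up. The rail is a fixed brass bar, 22 mm high, 150 mm long along y, 12 mm thick
- carton: loose rigid tea carton, kraft with a pale band round its foot; 60 (x) by 80 (y) by 140 mm tall (z), 140 to 280 g; origin at the centre of its underside. Front, with dark slot, is -x; its back, +x, looks along the bay to the rail (within 0.12 rad). Pushed high on the front it tips over its lower back edge and lies 60 mm high, own +x down, its top end (+z) over 20 mm short of the rail
- heel_l (a point): corner of the tea carton's back face: bottom, on the carton's own +y side
- heel_r (a point): corner of the tea carton's back face: bottom, on the carton's own -y side
- crown_l (a point): corner of the tea carton's back face: top, on the carton's own +y side
- crown_r (a point): corner of the tea carton's back face: top, on the carton's own -y side
- cup1: small pastel ceramic cup on the serving board, 62 mm across, 58 mm high, loose; origin at the centre of its underside. A bystander.
- cup2: small pastel ceramic cup on the serving board, 62 mm across, 58 mm high, loose; origin at the centre of its underside. A bystander.
- cup3: small pastel ceramic cup on the serving board, 62 mm across, 58 mm high, loose; origin at the centre of its underside. A bystander.
- cup4: small pastel ceramic cup on the serving board, 62 mm across, 58 mm high, loose; origin at the centre of its underside. A bystander.
- teapot: clear glass teapot on the board beyond the rail, 100 mm across, 118 mm high, spout reaching 79 mm from the middle along its own +x, handle 75 mm along its own -x, loose; origin at the centre of its underside. A bystander.
- caddy: aluminium tea caddy with a knob on its lid, 87 mm across, 141 mm high, loose, on the bar beside the board; origin at the centre of its underside. A bystander.
Not all that is in view belongs to the job. What is shaped like the carton but blue is not meant.

How it is judged:
By the outcome, as a careful person would: the job done as asked, in the order asked, and still so for the second after the job is handed in, with the robot touching nothing.
It also fails if it takes over 42 s, if anything falls off the work surface, if the arm or the gripper's body presses on something with over 40 N, if the wrist force passes 120 N, or if a joint passes its speed limit or range.

## Working session

There is one attempt and no reset: what is moved stays moved. The work goes in short steps, Python scripts to look and compute and a tool call to move; the robot and the scene stay as the last step left them, time stands still between calls to the robot, and variables do not carry over. Pictures are saved under pics/ and viewed, about 8 in all and at most 12, crops included, and the job is handed in when it is done.

Besides the shell and the picture viewer there is one more tool, called after ">>>" as name([rows], argument=value, ...), one row to a line, values as JSON. apply_moves: Moves the arm, as the interface text tells. Its arguments: {"type":"object","properties":{"motion":{"type":"array"},"newtons":{"type":"number"}},"required":["motion"]}

```bash
mkdir -p pics; cat > h.py <<'E'
from plant import r
import numpy as np, cv2
from scipy.spatial.transform import Rotation as R
def cloud(c):
    z=c["z_map"];K=np.array(c["intrinsics"]);T=np.array(c["world_from_camera"])
    v,u=np.mgrid[:z.shape[0],:z.shape[1]]
    P=np.stack([(u-K[0,2])/K[0,0]*z,-(v-K[1,2])/K[1,1]*z,-z],-1)
    W=P@T[:3,:3].T+T[:3,3]; W[z==0]=np.nan
    return W
E
python3 - <<'E'
from h import *
s=r.read_state();print(s)
ims=[]
for n in["scene","top"]:
    c=r.read_camera(n);ims.append(c["color"]);W=cloud(c);np.save(n+".npy",W)
    for q in["carton","board","rail_face","cup1","teapot","caddy"]:
        for d in r.outline_of(q,n)[:5]:
            m=d["region"];p=W[m];print(n,q,round(d["score"],2),np.round(d["position"]),np.round(np.nanmedian(p,0)),np.round(np.nanpercentile(p,2,axis=0)),np.round(np.nanpercentile(p,98,axis=0)))
    cv2.imwrite(f"pics/{n}1.png",c["color"])
E
```

```text
{'t': 0.0, 'joint_positions': array([ 1.40121121,  0.50187295, -0.42679553,  1.55147208,  0.22080874,
        1.138296  , -0.21030853]), 'joint_velocities': array([ 1.70834959e-03, -1.72293795e-03,  1.60608499e-04,  6.79761783e-04,
       -7.25433685e-05,  6.19594856e-04, -8.67579140e-04]), 'tau': array([ 4.67763621e-04, -5.66585290e+01, -5.81620708e+00, -2.79109275e+01,
       -6.87074452e-02,  3.10016389e-02,  1.90033543e-04]), 'tcp_pos': array([ 272.28842921, -589.47862994,  247.65377443]), 'orientation': array([-0.69048281, -0.1525323 ,  0.69073944, -0.1511503 ]), 'contact_force': array([-0.30638583,  0.13862292,  0.3615977 ]), 'torque': array([-0.03444803,  0.00773084, -0.01777585]), 'width': 91.71162411618779}
scene carton 0.73 [224. 183.] [ 516. -206.  129.] [ 446. -236.    8.] [ 524. -175.  141.]
scene carton 0.68 [295. 172.] [563. -30. 132.] [486. -57.  18.] [580.   9. 159.]
scene board 0.82 [332. 196.] [607.  96.  17.] [ 396. -136.   12.] [757. 301.  29.]
scene rail_face 0.92 [329. 193.] [607.  98.  17.] [ 395. -137.   10.] [759. 301.  35.]
scene cup1 0.82 [414. 202.] [721.
[... 801 characters left out ...]
 [179. 196.] [565. 102.  19.] [ 388. -129.   13.] [740. 341.  27.]
top cup1 0.84 [189. 235.] [437.  76.  37.] [411.  42.  19.] [462.  98.  80.]
top cup1 0.84 [194. 159.] [682.  72.  42.] [647.  42.  20.] [703.  94.  80.]
top cup1 0.71 [145. 224.] [469. 211.  46.] [440. 175.  19.] [494. 230.  80.]
top cup1 0.62 [127. 143.] [725. 286.  48.] [693. 252.  18.] [749. 307.  79.]
top teapot 0.71 [119. 184.] [572. 281. 100.] [515. 245.  56.] [639. 328. 131.]
top teapot 0.56 [147. 223.] [469. 210.  43.] [442. 175.  19.] [494. 228.  79.]
top caddy 0.98 [396. 211.] [ 499. -528.  117.] [ 461. -578.    3.] [ 539. -499.  141.]
top caddy 0.32 [180. 196.] [563. 104.  19.] [ 388. -129.   12.] [740. 341.  38.]
```

```bash
python3 - <<'E'
from h import *
a=cv2.imread("pics/scene1.png");b=cv2.imread("pics/top1.png")
cv2.imwrite("pics/a.png",np.vstack([cv2.resize(a[90:290,60:460],(800,400))[:300+100],])) 
cv2.imwrite("pics/b.png",cv2.resize(b[110:280,80:420],(800,400)))
W=np.load("top.npy")
# carton top
m=(abs(W[...,2]-158)<8)&(W[...,0]>470)&(W[...,0]<600)&(W[...,1]>-80)&(W[...,1]<40)
print("cartontop",m.sum(),np.nanmedian(W[m][:,2]),cv2.minAreaRect(W[m][:,:2].astype(np.float32)),W[m].mean(0))
# rail & board
m=(W[...,2]>32)&(W[...,2]<46)&(W[...,1]>150)&(W[...,1]<240)&(W[...,0]>480)&(W[...,0]<660)
print("rail",m.sum(),cv2.minAreaRect(W[m][:,:2].astype(np.float32)),np.median(W[m],0))
m=(W[...,2]>11)&(W[...,2]<60)&(W[...,1]>-145)
p=W[m][:,:2].astype(np.float32);print("board",cv2.minAreaRect(p),cv2.boxPoints(cv2.minAreaRect(p)))
E
```

```text
cartontop 599 158.608873174986 ((534.6932373046875, -17.57037353515625), (60.827571868896484, 79.9149169921875), 74.61893463134766) [534.42316869 -18.0736557  158.5354244 ]
rail 210 ((570.1026000976562, 203.15460205078125), (41.706687927246094, 179.57077026367188), 88.8876953125) [584.02142205 202.96275452  39.96142138]
board ((441.60113525390625, 272.6705322265625), (916.9345092773438, 850.3143920898438), 2.006649971008301) [[ -31.472076   681.51355  ]
 [  -1.6979065 -168.2794   ]
 [ 914.6743    -136.17249  ]
 [ 884.90015    713.6205   ]]
```

View pics/a.png

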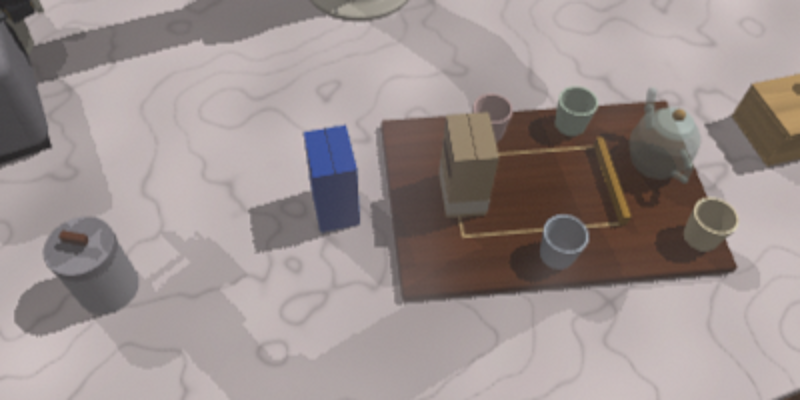

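View pics/b.png

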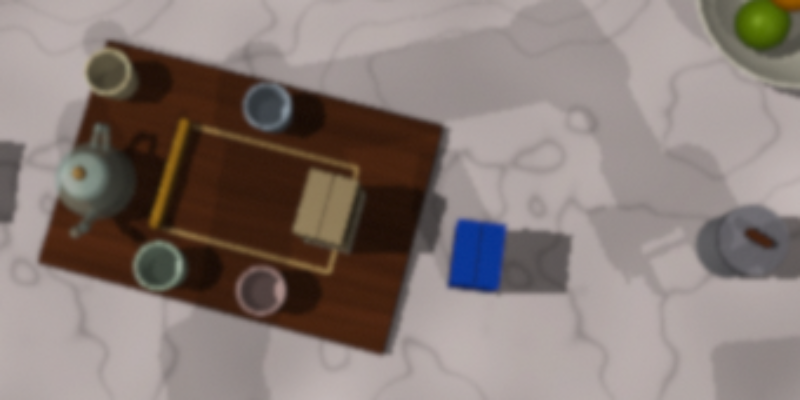

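The target is the kraft carton standing in the bay, at top crop (327,205). Two things could be mistaken for it: the blue carton at (477,255), off the board, and the wooden block at the right edge of the scene crop (780,120). Next I'll get the board pose, check a close crop and work out the first moves.

```bash
cat >> h.py <<'E'
def tool():
    s=r.read_state();M=R.from_quat(s["orientation"]).as_matrix();return s,np.array(s["tcp_pos"]),M
def go(target,head=None):
    s,p,M=tool();print("t",s["t"],"tcp",p.round(1),"M",M.round(3).tolist(),"F",np.round(s["contact_force"],1),"w",s["width"])
    print("delta tool cm",(M.T@(np.array(target)-p)/10).round(2))
E
python3 - <<'E'
from h import *
c=r.read_camera("top");W=cloud(c);d=r.outline_of("board","top")[0]
hsv=cv2.cvtColor(c["color"],cv2.COLOR_BGR2HSV)
# board: dark walnut pixels
z=W[...,2];g=(z>10)&(z<26)&(W[...,0]>330)&(W[...,1]>-200)&(W[...,1]<400)&(c["color"].max(2)<110)
g=cv2.morphologyEx(g.astype(np.uint8),cv2.MORPH_OPEN,np.ones((3,3)))
n,l,st,_=cv2.connectedComponentsWithStats(g);k=1+np.argmax(st[1:,4])
P=W[l==k];rc=cv2.minAreaRect(P[:,:2].astype(np.float32));print("board",rc,np.median(P[:,2]))
th=np.deg2rad(75.4)
for name,m in [("rail",(hsv[...,0]>14)&(hsv[...,0]<32)&(hsv[...,1]>120)&(z>15)&(z<50)&(W[...,1]>100)&(W[...,1]<260)&(W[...,0]<680)&(W[...,0]>480))]:
    q=W[m];print(name,m.sum(),cv2.minAreaRect(q[:,:2].astype(np.float32)),np.median(q,0),cv2.fitLine(q[:,:2].astype(np.float32),cv2.DIST_HUBER,0,.01,.01).ravel())
cv2.imwrite("pics/c.png",cv2.resize(c["color"][130:250,130:310],(800,533),interpolation=cv2.INTER_CUBIC))
go([515,-90,250])
E
```

```text
board ((568.9860229492188, 109.71661376953125), (480.15576171875, 319.9825134277344), 75.54203033447266) 18.541406184649645
rail 497 ((580.9821166992188, 150.81613159179688), (142.15301513671875, 155.7835693359375), 75.21208953857422) [584.03200278 196.49081164  24.0988679 ] [ 9.7221470e-01 -2.3409103e-01  5.9042542e+02  1.9809453e+02]
t 0.8 tcp [ 272.7 -590.1  248.8] M [[0.0, 0.419, -0.908], [-0.0, -0.908, -0.419], [-1.0, 0.0, -0.0]] F [ 0.2  0.1 -0.4] w 91.85134306770485
delta tool cm [ -0.13 -35.23 -42.97]
```

View pics/c.png

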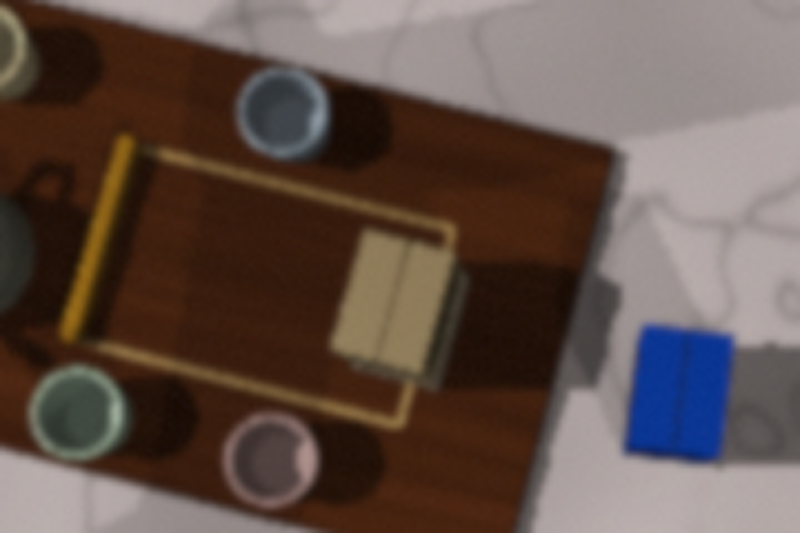

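The crop shows the kraft carton at (400,300) across the bay's open line and the blue one at (680,390) off the board, so the choice stands. In the board frame the carton is at x≈-132, y≈1, heading about -0.9° off. I'll roll first to align with the board.

>>> apply_moves([
  {"hand":3,"roll":-8.45},
  {"hand":3,"roll":-8.45},
  {"hand":3,"roll":-8.45},
  {"hand":3,"roll":-8.45},
  {"hand":3,"roll":-8.45},
  {"hand":3,"roll":-8.45},
], newtons=20)

```text
invalid input at $.motion[0]: expected keys hand, dx, dy, dz, roll
```

```bash
python3 -c "
from h import *
go([515,-90,250])"
```

```text
t 0.8 tcp [ 272.7 -590.1  248.8] M [[0.0, 0.419, -0.908], [-0.0, -0.908, -0.419], [-1.0, 0.0, -0.0]] F [ 0.2  0.1 -0.4] w 91.85134306770485
delta tool cm [ -0.13 -35.23 -42.97]
```

>>> apply_moves([
  {"hand":3,"dx":0,"dy":0,"dz":0,"roll":-8.45},
  {"hand":3,"dx":0,"dy":0,"dz":0,"roll":-8.45},
  {"hand":3,"dx":0,"dy":0,"dz":0,"roll":-8.45},
  {"hand":3,"dx":0,"dy":0,"dz":0,"roll":-8.45},
  {"hand":3,"dx":0,"dy":0,"dz":0,"roll":-8.45},
  {"hand":3,"dx":0,"dy":0,"dz":0,"roll":-8.45},
  {"hand":3,"dx":0,"dy":0,"dz":0,"roll":0},
], newtons=20)

```text
t: 1.5
tcp_pos: [272.5, -590.1, 248.6]
orientation: [0.559, 0.433, -0.559, 0.433]
contact_force: [0.8, -0.2, -0.0]
width: 40.6
```

```bash
python3 -c "
from h import *
go([517,-85,250])"
```

```text
t 1.5 tcp [ 272.5 -590.1  248.6] M [[0.0, 0.968, -0.249], [0.0, -0.249, -0.968], [-1.0, 0.0, -0.0]] F [ 0.8 -0.2 -0. ] w 40.59291059697671
delta tool cm [ -0.12  11.08 -55.01]
```

>>> apply_moves([
  {"hand":3,"dx":0,"dy":1.2,"dz":-3.5,"roll":0},
  {"hand":3,"dx":0,"dy":1.2,"dz":-4,"roll":0},
  {"hand":3,"dx":0,"dy":1.2,"dz":-4,"roll":0},
  {"hand":3,"dx":0,"dy":1.2,"dz":-4,"roll":0},
  {"hand":3,"dx":0,"dy":1.2,"dz":-4,"roll":0},
  {"hand":3,"dx":0,"dy":1.2,"dz":-4,"roll":0},
  {"hand":3,"dx":0,"dy":1.2,"dz":-4,"roll":0},
  {"hand":3,"dx":0,"dy":1.2,"dz":-4,"roll":0},
  {"hand":3,"dx":0,"dy":1.2,"dz":-4,"roll":0},
  {"hand":3,"dx":0,"dy":0.3,"dz":-4,"roll":0},
])

```text
t: 2.5
tcp_pos: [480.5, -233.9, 249.1]
orientation: [0.56, 0.431, -0.56, 0.432]
contact_force: [0.7, 0.4, -0.1]
width: 29.9
```

>>> apply_moves([
  {"hand":3,"dx":0,"dy":0,"dz":-4,"roll":0},
  {"hand":3,"dx":0,"dy":0,"dz":-4,"roll":0},
  {"hand":3,"dx":0,"dy":0,"dz":-4,"roll":0},
  {"hand":3,"dx":0,"dy":0,"dz":-2.5,"roll":0},
  {"hand":3,"dx":0,"dy":0,"dz":0,"roll":0},
])

```text
t: 3.0
tcp_pos: [516.3, -89.9, 249.5]
orientation: [0.559, 0.434, -0.558, 0.434]
contact_force: [-0.2, -0.2, 0.0]
width: 29.7
```

```bash
python3 -c "
from h import *
go([517,-85,158])"
```

```text
t 3.0 tcp [516.3 -89.9 249.5] M [[0.002, 0.969, -0.247], [0.002, -0.247, -0.969], [-1.0, 0.001, -0.002]] F [-0.2 -0.2  0. ] w 29.683134964245788
delta tool cm [ 9.15 -0.07 -0.47]
```

>>> apply_moves([
  {"hand":3,"dx":3.5,"dy":0,"dz":0,"roll":0},
  {"hand":3,"dx":3.5,"dy":0,"dz":0,"roll":0},
  {"hand":3,"dx":2.1,"dy":0,"dz":0,"roll":0},
  {"hand":3,"dx":0,"dy":0,"dz":-1,"roll":0},
  {"hand":3,"dx":0,"dy":0,"dz":-0.8,"roll":0},
  {"hand":3,"dx":0,"dy":0,"dz":-0.6,"roll":0},
  {"hand":3,"dx":0,"dy":0,"dz":-0.6,"roll":0},
  {"hand":3,"dx":0,"dy":0,"dz":-0.6,"roll":0},
])

```text
t: 3.8
tcp_pos: [525.2, -59.6, 158.9]
orientation: [0.56, 0.432, -0.559, 0.434]
contact_force: [0.1, -0.1, 0.0]
width: 29.7
```

>>> apply_moves([
  {"hand":3,"dx":0,"dy":0,"dz":-0.5,"roll":0},
  {"hand":3,"dx":0,"dy":0,"dz":-0.5,"roll":0},
  {"hand":3,"dx":0,"dy":0,"dz":-0.5,"roll":0},
  {"hand":3,"dx":0,"dy":0,"dz":-0.5,"roll":0},
])

```text
t: 4.2
tcp_pos: [529.4, -40.6, 157.7]
orientation: [-0.559, -0.433, 0.559, -0.433]
contact_force: [0.1, -1.0, 1.1]
width: 29.8
```

```bash
python3 - <<'E'
from h import *
go([517,-85,158])
c=r.read_camera("scene");cv2.imwrite("pics/d.png",cv2.resize(c["color"][90:290,160:460],(750,500),interpolation=cv2.INTER_CUBIC))
E
```

```text
t 4.2 tcp [529.4 -40.6 157.7] M [[-0.0, 0.968, -0.251], [-0.0, -0.251, -0.968], [-1.0, -0.0, 0.0]] F [ 0.1 -1.   1.1] w 29.770771678711338
delta tool cm [-0.03 -0.09  4.61]
```

View pics/d.png

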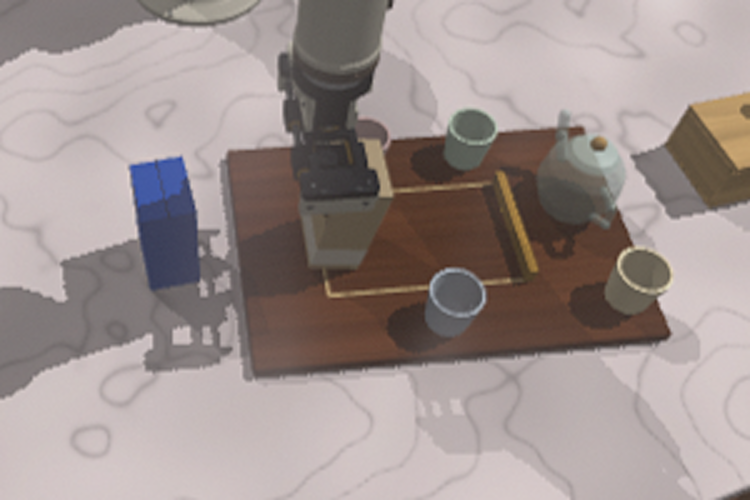

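The carton at (345,205) is already tilting towards the rail, with its foot still in place. I'll keep going slowly.

>>> apply_moves([
  {"hand":3,"dx":0,"dy":0,"dz":-0.5,"roll":0},
  {"hand":3,"dx":0,"dy":0,"dz":-0.5,"roll":0},
  {"hand":3,"dx":0,"dy":0,"dz":-0.5,"roll":0},
  {"hand":3,"dx":0,"dy":0,"dz":-0.5,"roll":0},
  {"hand":3,"dx":0,"dy":0,"dz":-0.5,"roll":0},
  {"hand":3,"dx":0,"dy":0,"dz":-0.5,"roll":0},
  {"hand":3,"dx":0,"dy":0,"dz":-0.5,"roll":0},
  {"hand":3,"dx":0,"dy":0,"dz":-0.5,"roll":0},
])

```text
t: 5.05
tcp_pos: [539.5, -1.6, 157.7]
orientation: [0.559, 0.433, -0.559, 0.433]
contact_force: [-0.1, 0.7, -0.1]
width: 29.9
```

```bash
python3 - <<'E'
from h import *
go([517,-85,158])
c=r.read_camera("scene");cv2.imwrite("pics/e.png",cv2.resize(c["color"][90:290,160:460],(750,500),interpolation=cv2.INTER_CUBIC))
E
```

```text
t 5.05 tcp [539.5  -1.6 157.7] M [[-0.0, 0.968, -0.25], [0.0, -0.25, -0.968], [-1.0, -0.0, -0.0]] F [-0.1  0.7 -0.1] w 29.894059430404795
delta tool cm [-0.03 -0.09  8.63]
```

View pics/e.png

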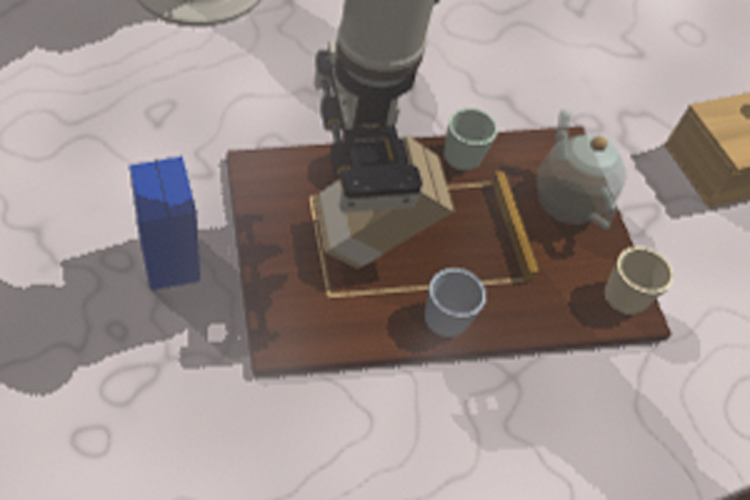

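The carton is past its balance point, leaning at (390,205) with no force on the fingers. I'll let it fall, back off and look.

>>> apply_moves([
  {"hand":3,"dx":0,"dy":0,"dz":0,"roll":0},
  {"hand":3,"dx":0,"dy":0,"dz":0,"roll":0},
  {"hand":3,"dx":0,"dy":0,"dz":0,"roll":0},
  {"hand":3,"dx":0,"dy":0,"dz":2,"roll":0},
  {"hand":3,"dx":0,"dy":0,"dz":4,"roll":0},
  {"hand":3,"dx":0,"dy":0,"dz":3,"roll":0},
  {"hand":3,"dx":0,"dy":0,"dz":0,"roll":0},
])

```text
t: 5.8
tcp_pos: [515.3, -95.2, 157.2]
orientation: [-0.56, -0.43, 0.562, -0.431]
contact_force: [0.3, -0.9, 0.7]
width: 29.7
```

```bash
cat >> h.py <<'E'
B=np.array([569,109.7]);a=np.deg2rad(75.54);X=np.array([np.cos(a),np.sin(a)]);Y=np.array([-X[1],X[0]])
def carton():
    c=r.read_camera("top");W=cloud(c);xy=W[...,:2]-B;bx=xy@X;by=xy@Y
    m=(abs(W[...,2]-78)<7)&(abs(by)<75)&(bx>-160)&(bx<100)
    n,l,st,_=cv2.connectedComponentsWithStats(m.astype(np.uint8));k=1+np.argmax(st[1:,4]);m=l==k
    q=np.stack([bx[m],by[m]],1).astype(np.float32);print("carton top face (board frame)",m.sum(),cv2.minAreaRect(q),"min/max",q.min(0),q.max(0),"z",np.median(W[m][:,2]))
    return c
E
python3 - <<'E'
from h import *
go([517,-85,158]);c=carton()
s=r.read_camera("scene")["color"]
f=lambda i:cv2.resize(i,(400,300),interpolation=cv2.INTER_CUBIC)
cv2.imwrite("pics/f.png",np.hstack([f(c["color"][120:270,90:290]),f(s[90:270,210:450])]))
s,p,M=tool();print("tcp board",(p[:2]-B)@X,(p[:2]-B)@Y)
E
```

```text
t 5.8 tcp [515.3 -95.2 157.2] M [[-0.002, 0.966, -0.258], [-0.003, -0.258, -0.966], [-1.0, -0.001, 0.003]] F [ 0.3 -0.9  0.7] w 29.693630697579785
delta tool cm [-0.09 -0.1  -1.03]
carton top face (board frame) 1186 ((-30.777908325195312, 0.8687057495117188), (80.23828887939453, 140.26388549804688), 89.5692138671875) min/max [-100.75373   -39.253456] [39.61112 41.35229] z 78.78132981475983
tcp board -206.69288943166322 0.7541598556452644
```

View pics/f.png

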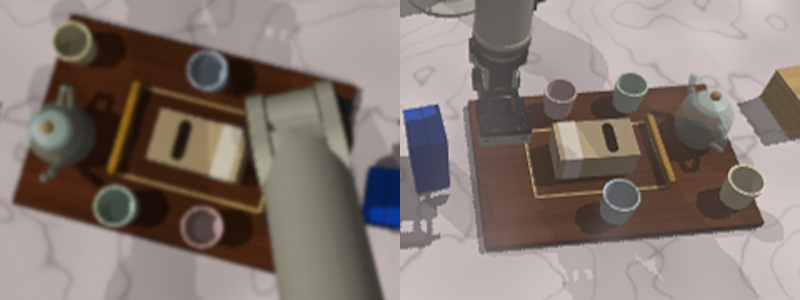

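It's lying flat inside the outline with the slot facing up (right crop, (610,138)). The carton spans x -101..39, y≈0.9, yaw about 0.4°, so the top end is about 50 mm short of the rail. Cups and teapot are undisturbed. I'll lower behind the foot end.

>>> apply_moves([
  {"hand":4,"dx":0,"dy":0,"dz":-4,"roll":0},
  {"hand":4,"dx":3.5,"dy":0,"dz":0,"roll":0},
  {"hand":4,"dx":3.5,"dy":0,"dz":0,"roll":0},
  {"hand":4,"dx":3,"dy":0,"dz":0,"roll":0},
  {"hand":4,"dx":0,"dy":0,"dz":-2,"roll":0},
  {"hand":4,"dx":0,"dy":0,"dz":-1.2,"roll":0},
  {"hand":4,"dx":0,"dy":0,"dz":-0.5,"roll":0},
  {"hand":4,"dx":0,"dy":0,"dz":-0.5,"roll":0},
  {"hand":4,"dx":0,"dy":0,"dz":-0.5,"roll":0},
])

```text
t: 6.8
tcp_pos: [539.2, -5.0, 58.4]
orientation: [0.559, 0.432, -0.559, 0.433]
contact_force: [0.4, -0.3, 0.2]
width: 40.2
```

>>> apply_moves([
  {"hand":4,"dx":0,"dy":0,"dz":-0.5,"roll":0},
  {"hand":4,"dx":0,"dy":0,"dz":-0.5,"roll":0},
  {"hand":4,"dx":0,"dy":0,"dz":-0.5,"roll":0},
  {"hand":4,"dx":0,"dy":0,"dz":-0.5,"roll":0},
])

```text
t: 7.2
tcp_pos: [543.8, 13.6, 57.9]
orientation: [-0.559, -0.432, 0.56, -0.433]
contact_force: [-0.6, -2.5, 2.7]
width: 40.0
```

```bash
python3 - <<'E'
from h import *
go([517,-85,55]);c=carton()
s,p,M=tool();print("tcp board",(p[:2]-B)@X,(p[:2]-B)@Y,"yaw",np.rad2deg(np.arctan2(-M[1,2],-M[0,2])))
E
```

```text
t 7.2 tcp [543.8  13.6  57.9] M [[0.0, 0.968, -0.251], [-0.001, -0.251, -0.968], [-1.0, 0.0, 0.001]] F [-0.6 -2.5  2.7] w 39.96278557649854
delta tool cm [ 0.3  -0.11 10.22]
carton top face (board frame) 241 ((36.912445068359375, 17.330394744873047), (50.69704818725586, 102.89269256591797), 41.212223052978516) min/max [-16.022434 -38.072247] [52.921555 40.916595] z 78.60672192286188
tcp board -97.72698616817719 0.5821272032318484 yaw 75.50678557499673
```

Contact made and the carton is moving; its top end is at x≈53, so about 37 mm to go.

>>> apply_moves([
  {"hand":4,"dx":0,"dy":0,"dz":-0.5,"roll":0},
  {"hand":4,"dx":0,"dy":0,"dz":-0.5,"roll":0},
  {"hand":4,"dx":0,"dy":0,"dz":-0.5,"roll":0},
  {"hand":4,"dx":0,"dy":0,"dz":-0.5,"roll":0},
  {"hand":4,"dx":0,"dy":0,"dz":-0.5,"roll":0},
  {"hand":4,"dx":0,"dy":0,"dz":-0.4,"roll":0},
  {"hand":4,"dx":0,"dy":0,"dz":-0.3,"roll":0},
])

```text
t: 7.95
tcp_pos: [551.6, 46.0, 57.7]
orientation: [0.559, 0.433, -0.559, 0.433]
contact_force: [-1.3, -2.8, 1.1]
width: 40.3
```

>>> apply_moves([
  {"hand":4,"dx":0,"dy":0,"dz":-0.2,"roll":0},
  {"hand":4,"dx":0,"dy":0,"dz":-0.1,"roll":0},
])

```text
t: 8.15
tcp_pos: [552.3, 48.5, 57.7]
orientation: [-0.559, -0.433, 0.559, -0.433]
contact_force: [-0.9, -3.1, 1.3]
width: 40.0
```

>>> apply_moves([
  {"hand":4,"dx":0,"dy":0,"dz":-0.1,"roll":0},
  {"hand":4,"dx":0,"dy":0,"dz":-0.1,"roll":0},
])

```text
t: 8.35
tcp_pos: [552.8, 50.1, 57.7]
orientation: [-0.559, -0.433, 0.559, -0.433]
contact_force: [-1.0, -1.8, 0.4]
width: 40.2
```

```bash
python3 - <<'E'
from h import *
go([517,-85,55]);c=carton()
s,p,M=tool();print("tcp board",(p[:2]-B)@X,(p[:2]-B)@Y)
E
```

```text
t 8.35 tcp [552.8  50.1  57.7] M [[-0.0, 0.968, -0.251], [-0.0, -0.251, -0.968], [-1.0, -0.0, 0.0]] F [-1.  -1.8  0.4] w 40.213627663735885
delta tool cm [ 0.27 -0.08 13.98]
carton top face (board frame) 150 ((71.92153930664062, 29.223012924194336), (39.84292221069336, 80.88593292236328), 48.405391693115234) min/max [ 28.450867 -12.523761] [89.44167  41.381817] z 78.3222747686741
tcp board -61.53692983194045 0.7137730993059596
```

>>> apply_moves([
  {"hand":4,"dx":0,"dy":0,"dz":-0.1,"roll":0},
  {"hand":4,"dx":0,"dy":0,"dz":-0.1,"roll":0},
])

```text
t: 8.6
tcp_pos: [552.9, 50.4, 57.7]
orientation: [-0.558, -0.432, 0.56, -0.433]
contact_force: [-2.3, -7.7, 5.9]
width: 40.1
```

>>> apply_moves([
  {"hand":4,"dx":0,"dy":0,"dz":-0.1,"roll":0},
  {"hand":4,"dx":0,"dy":0,"dz":0,"roll":0},
])

```text
t: 8.8
tcp_pos: [553.0, 50.3, 57.7]
orientation: [-0.558, -0.432, 0.561, -0.433]
contact_force: [-3.1, -7.2, 4.4]
width: 40.2
```

The TCP has stalled and the force has risen, so the carton is against the rail. One more small press to square it, then back away.

>>> apply_moves([
  {"hand":4,"dx":0,"dy":0,"dz":-0.2,"roll":0},
  {"hand":4,"dx":0,"dy":0,"dz":0,"roll":0},
  {"hand":4,"dx":0,"dy":0,"dz":0,"roll":0},
])

```text
t: 9.1
tcp_pos: [552.9, 50.3, 57.7]
orientation: [-0.557, -0.431, 0.562, -0.433]
contact_force: [-5.4, -11.3, 8.7]
width: 40.0
```

>>> apply_moves([
  {"hand":4,"dx":0,"dy":0,"dz":0.5,"roll":0},
  {"hand":4,"dx":0,"dy":0,"dz":1,"roll":0},
  {"hand":4,"dx":0,"dy":0,"dz":3,"roll":0},
  {"hand":4,"dx":0,"dy":0,"dz":4,"roll":0},
  {"hand":4,"dx":-3,"dy":0,"dz":3,"roll":0},
  {"hand":4,"dx":-4,"dy":0,"dz":0,"roll":0},
  {"hand":4,"dx":-4,"dy":0,"dz":3,"roll":0},
  {"hand":4,"dx":-4,"dy":0,"dz":4,"roll":0},
  {"hand":4,"dx":0,"dy":0,"dz":0,"roll":0},
])

```text
t: 10.0
tcp_pos: [510.9, -125.9, 207.3]
orientation: [0.562, 0.428, -0.56, 0.434]
contact_force: [0.4, -0.7, -0.5]
width: 39.7
```

```bash
python3 - <<'E'
from h import *
go([517,-85,55]);c=carton()
s=r.read_camera("scene")["color"]
f=lambda i:cv2.resize(i,(400,300),interpolation=cv2.INTER_CUBIC)
cv2.imwrite("pics/g.png",np.hstack([f(c["color"][120:270,90:290]),f(s[90:270,210:450])]))
E
```

```text
t 10.0 tcp [ 510.9 -125.9  207.3] M [[0.007, 0.966, -0.258], [-0.005, -0.258, -0.966], [-1.0, 0.008, 0.003]] F [ 0.4 -0.7 -0.5] w 39.660042512965916
delta tool cm [15.21 -0.59 -4.15]
carton top face (board frame) 1207 ((19.976428985595703, 1.3894271850585938), (141.08653259277344, 80.59823608398438), 0.010705196298658848) min/max [-50.563515 -38.920338] [90.518745 41.68098 ] z 78.80197708453397
```

View pics/g.png

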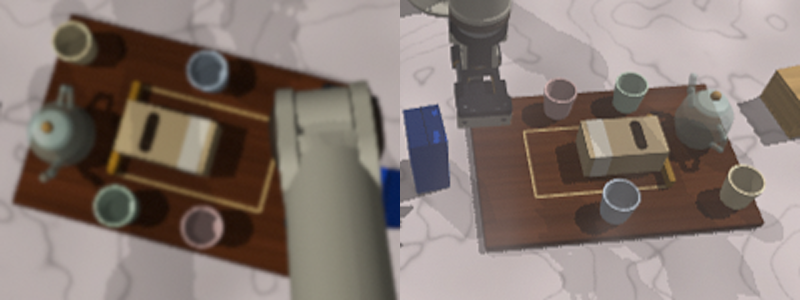

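The carton lies slot up with its top end at x=90, yaw ≈0.0°, and the arm is clear. Handing in.

```bash
python3 -c "
from plant import r
print(r.job_done())"
```

```text
the job is handed in; nothing more can be done
None
```

I tipped the kraft carton over by pressing near its top, and it fell onto its back, slot up, inside the outline. I then pushed it about 50 mm along the board until its top end met the rail, backed away and handed the job in at about 10 s of the 42 s allowed.

- **Position:** the last depth check in the board frame put the top end at x = 90.5 mm (rail face at 90), the centre at y ≈ 1.4 mm, and the carton square to the rail within about 0.1°. The calibration is good to about 2 mm.
- **Force:** the highest reading was about 15 N, in the final press against the rail. It was near zero once the arm had backed away.
- **Bystanders:** in the last picture the cups and teapot look unmoved. The caddy was outside that crop, so I did not check it again, but the arm never went near it after the start.

No check failed. During the push the arm hid part of the carton, so those two readings covered only part of it; they agreed with the final unobstructed one.

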